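# Load the matching glaze jar into the spring-fed jar lane

## Robot

A 7-joint arm with a two-finger parallel gripper is mounted at the origin on a cart in front of the work surface, level with it; the furniture and walls round the work are solid. World frame = base frame: x ahead of the robot, y to its left, z up, the work surface at z = 0. Lengths are in m, angles in rad, forces in N, time in s.
With the tool pointing down it reaches from about 0.4 to 0.9 m from the base axis. Payload 5.5 kg.
Tool frame: the origin (TCP) lies between the finger pads; the fingertips stand 8 mm ahead of it and the grasp point (between the pads) lies 11 mm behind it; z points along the fingers, y is the line along which they close (so a half turn about z gives the same grasp; the last joint's range is limited). The gripper opens to 85 mm and grips with 20 to 120 N. Pads are 22 mm wide; open, the fingers measure 114 mm over their backs; the gripper's body (76 mm by 85 mm) begins 54 mm behind the grasp point. The pads swing forward as they close: fully open they stand 13 mm farther back than shut.
Start: joints at [1.598, 0.501, -0.427, 1.55, 0.221, 1.138, -0.21], TCP at [0.152, -0.632, 0.239] pointing down, gripper open.
Joint ranges: [-2.88, 2.88], [-0.31, 2.03], [-1.54, 1.56], [0.2, 2.42], [-1.41, 4.55], [0.19, 2.02], [-2.57, 2.57]. Speed limits (rad/s): [2.57, 2.57, 3.14, 3.14, 3.14, 3.14, 3.14].

## Interface

Orientations are given as a 3x3 rotation matrix whose columns are the frame's x, y, z axes.
In Python, from rig import state, grab_frame, finish_job gives the robot as it stands.
- The arm moves only by the shell command python3 -m crank 'ROWS' [FORCE]. ROWS is JSON, one flat list of numbers, 5 for each row, row after row: the shift along the tool's x, y, z in units of 50 mm (1.0 is 50 mm), then the turn about the tool's z in units of 8 degrees (1.0 is 8 degrees), then the opening, from -1 (shut) to 1 (fully open). In form: [dx, dy, dz, roll, jaw, dx, dy, dz, roll, jaw, ...]. A call has 1 to 20 rows; each row shifts and turns the commanded pose from where the row before left it, along the tool's axes as they then stand; what a row does not reach is not made up. A row lasts 1/10 s, in which the tool goes at most 50 mm and 8.59 degrees, less where a joint would pass 70% of its speed; a pose out of reach is approached as far as the arm can. A call is refused whole if a number of a shift passes 1 or a number of a turn 1, either way. A call with a gripper value outside its range is refused whole. The fingers move at their own pace and stop on an object; FORCE is the grip in N (left out, the last holds). Time passes only in rows, so rows that do not move let the fingers close. It gives the time, the measured TCP pose, the force, the opening and the grip force at its end, in the units of the state.
- state(): the state, without advancing time (a new reading comes with each control period).
- grab_frame(name): name is "scene" or "side" or "wrist"; returns a dict with "pixels" (384x512x3 uint8, red, green, blue), "camera_matrix" (3x3 intrinsics, pixels), "distortion" ([k1, k2, p1, p2, k3] as OpenCV has them; the pictures are not rectified), "rvec" (rotation vector, rad) and "tvec" (3), from world to camera coordinates, as OpenCV has them; the wrist camera has in their place "hand_eye" (4x4, takes a point from camera to tool coordinates, whose origin is the TCP and whose axes are the flange's). Camera axes: x right, y down, z forward; pixel columns grow to the right and rows downward; lengths in m; the calibration is good to about 2 mm. A picture is of the moment at which its call begins: read the wrist's pose just before it. There is no depth.
- finish_job(): hands the job in; it is judged then, once.
The state is a dict: "t": time; "q": joint angles; "dq": joint speeds; "tau": joint torques, N m; "eef_pos": TCP position; "tool_rot": TCP orientation; "contact_force": force on the tool from outside, world axes, zero at the start; "moment": the same for the moment, N m; "opening": opening from 0.0 (shut) to 1.0 (fully open); "gripper_force": force on a finger pad.
Only numpy, scipy, OpenCV 4.12 (cv2) and the standard library are available. Lean on these libraries where they do the work, as an engineer would, in place of code of your own. Each camera call takes 0.05 s, during which the arm holds its last target. There are 200 camera calls.

## Task

The spring-fed jar lane runs one glaze at a time: look which jar is already in it, draw the pusher back by its black knob until the catch holds it, and stand the jar of the same kind from the bench upright in the gap behind the first jar. Then press the red release paddle so that the pusher closes up and holds the two jars snugly against the end stop, and let go. Leave all the other jars where they are.

Things in the scene. Friction and masses are not known exactly. Their poses are not given: they have to be found in the camera images.
- lane: Aluminium jar feed lane fixed to the bench. Origin on the bench top; +y runs along the lane to the end stop, z up. Guide rods at local x = -36 and +36 mm (62 mm clear between, tops 26 mm high) run from the stop (36 mm high, its jar-side face at local y = +130 mm) to rear clamps (local y = -103 mm, 32 mm high). The floor between the rods is the bench top, z = 0.
- pusher (a joint): Travel of the sprung pusher in m along the lane's -y; its front face lies at local y = 125 mm minus this. At the start it rests on the one jar in the lane (0.045 to 0.053). Coil springs on the rods drive it to the stop with 6 to 8 N, damped, at about 0.2 m/s; pulling over the catch takes 13 N. At 0.130 the catch drops in by itself and holds it; pull to about 0.135 to be sure (end of travel 0.138).
- pusher_face (a point): Foot of the pusher's front face on the lane's middle line, at bench level; moves with the pusher. The front plate is 50 mm wide and 43 mm high; behind it the deck is 34 mm high, 58 mm long and 92 mm wide over its side blocks. Held by the catch, this point is at the lane's local y = -5 mm.
- knob (a point): Middle of the black pull knob on the pusher: an upright round grip 24 mm in diameter, from 46 to 80 mm above the bench (this point 63 mm), 36 mm behind the pusher's front face, on the lane's middle line; the deck below it is 34 mm high.
- paddle (a point): Middle of the upper face of the red release paddle, 26 mm wide by 32 mm along the lane, 42 mm above the bench at rest, at the lane's local y = -150 mm on its middle line. It is the tail of the see-saw catch: pressed straight down 10 mm (a few N; end of travel 13 mm) it frees the pusher; let go, it springs up again.
- catch (a joint): Angle of the see-saw catch in rad: 0 at rest (hook down, paddle up), about 0.25 frees the pusher, 0.36 end of travel with the paddle fully down.
- head (a point): Fixed point on the bench top at the head of the lane, on its middle line, 29.5 mm before the end stop's face: the jar that is in the lane at the start stands within 5 mm of it.
- amber_1: Amber-brown jar with a black lid, 50 mm diameter, 56 mm tall (lid is the top 9 mm, 48 mm across), closed, about 0.1 kg, standing on the bench; origin at the centre of its underside, z up. It stands either at the head of the lane or on the same bench beside the lane.
- amber_2: Amber-brown jar with a black lid, 50 mm diameter, 56 mm tall (lid is the top 9 mm, 48 mm across), closed, about 0.1 kg, standing on the bench; origin at the centre of its underside, z up. It stands to the right of the lane on the neighbouring bench, whose top is 6 mm higher (z = 0.006), ready to be loaded if it is the one that matches.
- blue_1: Deep blue jar with a white lid, 54 mm diameter, 62 mm tall (lid is the top 10 mm, 52 mm across), closed, about 0.1 kg, standing on the bench; origin at the centre of its underside, z up. It stands either at the head of the lane or on the same bench beside the lane.
- blue_2: Deep blue jar with a white lid, 54 mm diameter, 62 mm tall (lid is the top 10 mm, 52 mm across), closed, about 0.1 kg, standing on the bench; origin at the centre of its underside, z up. It stands to the right of the lane on the neighbouring bench, whose top is 6 mm higher (z = 0.006), ready to be loaded if it is the one that matches.
- white_1: White jar with a red lid, 58 mm diameter, 70 mm tall (lid is the top 12 mm, 56 mm across), closed, about 0.1 kg, standing on the bench; origin at the centre of its underside, z up. It stands either at the head of the lane or on the same bench beside the lane.
- white_2: White jar with a red lid, 58 mm diameter, 70 mm tall (lid is the top 12 mm, 56 mm across), closed, about 0.1 kg, standing on the bench; origin at the centre of its underside, z up. It stands to the right of the lane on the neighbouring bench, whose top is 6 mm higher (z = 0.006), ready to be loaded if it is the one that matches.

How it is judged:
On the way, in this order (a step that is already met when the one before it is completed fails the run):
1. the pusher is drawn back and stays held by its catch, let go by the fingers, with no second jar in the lane yet (value of joint pusher above 0.127 m and contact force between the fingers and lane below 0.1 N and not (x of amber_2 in the frame of lane between -0.02 and 0.02 m and y of amber_2 in the frame of lane between -0.02 and 0.14 m and height (world z) of amber_2 below 0.02 m) and not (x of blue_2 in the frame of lane between -0.02 and 0.02 m and y of blue_2 in the frame of lane between -0.02 and 0.14 m and height (world z) of blue_2 below 0.02 m) and not (x of white_2 in the frame of lane between -0.02 and 0.02 m and y of white_2 in the frame of lane between -0.02 and 0.14 m and height (world z) of white_2 below 0.02 m)), for 0.2 s.
2. the jar of the same kind stands upright in the gap, let go, while the pusher is still held back (value of joint pusher above 0.127 m and ((horizontal distance between amber_1 and head below 0.03 m and (x of amber_2 in the frame of lane between -0.02 and 0.02 m and y of amber_2 in the frame of lane between -0.02 and 0.14 m and height (world z) of amber_2 below 0.02 m) and angle between amber_2's own z axis and vertical below 0.12 rad and height (world z) of amber_2 below 0.012 m and contact force between the fingers and amber_2 below 0.1 N) or (horizontal distance between blue_1 and head below 0.03 m and (x of blue_2 in the frame of lane between -0.02 and 0.02 m and y of blue_2 in the frame of lane between -0.02 and 0.14 m and height (world z) of blue_2 below 0.02 m) and angle between blue_2's own z axis and vertical below 0.12 rad and height (world z) of blue_2 below 0.012 m and contact force between the fingers and blue_2 below 0.1 N) or (horizontal distance between white_1 and head below 0.03 m and (x of white_2 in the frame of lane between -0.02 and 0.02 m and y of white_2 in the frame of lane between -0.02 and 0.14 m and height (world z) of white_2 below 0.02 m) and angle between white_2's own z axis and vertical below 0.12 rad and height (world z) of white_2 below 0.012 m and contact force between the fingers and white_2 below 0.1 N))), for 0.2 s.
At the end, for the whole second after the job is handed in: Two jars of one kind stand upright (0.12 rad) and still in the lane: the first within 5 mm of the end stop, the second within 4 mm of touching it, the pusher closed on them (within 6 mm of its travel for two such jars), the paddle up, all other jars upright on the bench (((horizontal distance between amber_1 and head below 0.03 m and (x of amber_2 in the frame of lane between -0.02 and 0.02 m and y of amber_2 in the frame of lane between -0.02 and 0.14 m and height (world z) of amber_2 below 0.02 m) and angle between each of amber_2, amber_1's own z axis and vertical below 0.12 rad and height (world z) of each of amber_2, amber_1 below 0.012 m and horizontal distance between amber_2 and amber_1 below 0.054 m and y of amber_1 in the frame of lane above 0.1 m and value of joint pusher between 0.089 and 0.101 m and linear speed of each of amber_2, amber_1 below 0.01 m/s) or (horizontal distance between blue_1 and head below 0.03 m and (x of blue_2 in the frame of lane between -0.02 and 0.02 m and y of blue_2 in the frame of lane between -0.02 and 0.14 m and height (world z) of blue_2 below 0.02 m) and angle between each of blue_2, blue_1's own z axis and vertical below 0.12 rad and height (world z) of each of blue_2, blue_1 below 0.012 m and horizontal distance between blue_2 and blue_1 below 0.058 m and y of blue_1 in the frame of lane above 0.098 m and value of joint pusher between 0.097 and 0.109 m and linear speed of each of blue_2, blue_1 below 0.01 m/s) or (horizontal distance between white_1 and head below 0.03 m and (x of white_2 in the frame of lane between -0.02 and 0.02 m and y of white_2 in the frame of lane between -0.02 and 0.14 m and height (world z) of white_2 below 0.02 m) and angle between each of white_2, white_1's own z axis and vertical below 0.12 rad and height (world z) of each of white_2, white_1 below 0.012 m and horizontal distance between white_2 and white_1 below 0.062 m and y of white_1 in the frame of lane above 0.096 m and value of joint pusher between 0.105 and 0.117 m and linear speed of each of white_2, white_1 below 0.01 m/s)) and value of joint catch below 0.08 rad and angle between each of amber_1, amber_2, blue_1, blue_2, white_1, white_2's own z axis and vertical below 0.12 rad and height (world z) of each of amber_1, amber_2, blue_1, blue_2, white_1, white_2 below 0.012 m).
It fails at once if a jar that does not match the one in the lane is moved by more than 40 mm ((distance of amber_2 from where it was at the start of the episode above 0.04 m and not (horizontal distance between amber_1 and head below 0.03 m)) or (distance of blue_2 from where it was at the start of the episode above 0.04 m and not (horizontal distance between blue_1 and head below 0.03 m)) or (distance of white_2 from where it was at the start of the episode above 0.04 m and not (horizontal distance between white_1 and head below 0.03 m))).
It fails at once if the jar that was in the lane, or one beside it on its bench, is moved by more than 30 mm (distance of any of amber_1, blue_1, white_1 from where it was at the start of the episode above 0.03 m).
It fails at once if a jar is tipped by more than 0.6 rad (angle between any of amber_1, amber_2, blue_1, blue_2, white_1, white_2's own z axis and vertical above 0.6 rad).
It also fails if it takes over 67 s, if anything falls off the work surface, if the arm or the gripper's body presses on something with over 40 N, if the wrist force passes 120 N, or if a joint passes its speed limit or range.

## Working session

There is one attempt and no reset: what is moved stays moved. The work goes in short steps, Python scripts to look and compute and a shell command to move; the robot and the scene stay as the last step left them, time stands still between calls to the robot, and variables do not carry over. Pictures are saved under pics/ and viewed, at most 10 in all, crops included, and the job is handed in when it is done.

```bash
mkdir -p pics; ls; python3 - <<'E'
from rig import state, grab_frame
import cv2,numpy as np
s=state();print(s['t'],s['eef_pos'],np.round(s['tool_rot'],3),s['opening'])
for n in ['scene','side']:
    f=grab_frame(n);cv2.imwrite(f'pics/{n}0.png',f['pixels'][:,:,::-1]);np.savez(f'{n}0.npz',**f)
    R=cv2.Rodrigues(np.array(f['rvec']))[0];print(n,-R.T@np.array(f['tvec']).ravel(),f['distortion'])
E
```

```text
pics
0.0 [ 0.15165062 -0.63135397  0.23823718] [[ 0.972  0.234 -0.   ]
 [ 0.234 -0.972  0.002]
 [ 0.    -0.002 -1.   ]] 1.003579404965422
scene [-0.12708928  0.54059075  0.71244076] [-0.05555679  0.          0.          0.          0.        ]
side [ 0.45459084 -0.67564849  0.70304686] [-0.04061106  0.          0.          0.          0.        ]
```

View pics/scene0.png

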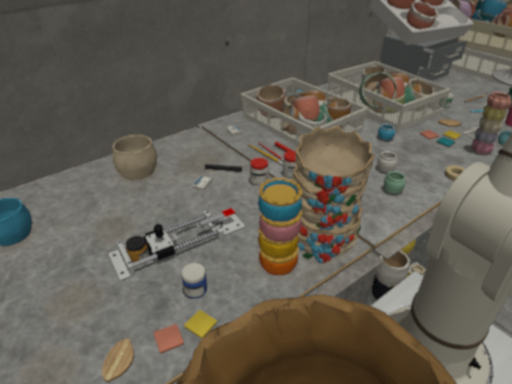

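View pics/side0.png

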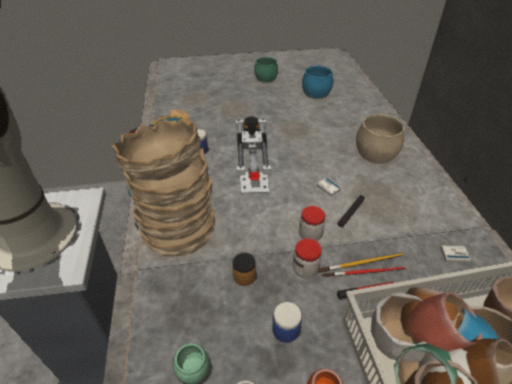

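The lane (scene ~(175,240), side ~(253,155)) appears to hold an amber jar with a black lid at its head, scene (137,248). The matching jar is at side (244,268). Next I'll enlarge the crops to confirm this and pick out features.

```bash
cat > h.py <<'E'
import cv2,numpy as np
def ray(f,uv):
    K=f['camera_matrix'];d=np.array(f['distortion'],float)
    p=cv2.undistortPoints(np.array([[uv]],float),np.array(K,float),d).ravel()
    R=cv2.Rodrigues(np.array(f['rvec'],float))[0];t=np.array(f['tvec'],float).ravel()
    return -R.T@t,R.T@np.array([p[0],p[1],1])
def onz(f,uv,z):
    c,r=ray(f,uv);return c+r*(z-c[2])/r[2]
def blob(im,lo,hi,box):
    x0,y0,x1,y1=box;h=cv2.cvtColor(im[y0:y1,x0:x1],cv2.COLOR_RGB2HSV)
    m=cv2.inRange(h,lo,hi);n,l,s,c=cv2.connectedComponentsWithStats(m)
    if n<2:return None
    k=1+s[1:,4].argmax();return c[k]+[x0,y0],s[k]+[x0,y0,0,0,0]
E
python3 - <<'E'
from h import *
a=dict(np.load('scene0.npz'));b=dict(np.load('side0.npz'))
A=cv2.resize(a['pixels'][200:285,100:250],None,fx=4,fy=4,interpolation=2)
B=cv2.resize(b['pixels'][110:200,225:280],None,fx=4,fy=4,interpolation=2)
C=cv2.resize(b['pixels'][245:290,225:265],None,fx=4,fy=4,interpolation=2)
o=np.zeros((600,800,3),np.uint8);o[:340,:600]=A[:340];o[340:340+180,:160]=C;o[:360,580:800]=B[:, :220]
cv2.imwrite('pics/c1.png',o[:,:,::-1])
for n,f,lo,hi,box,z in [('pad',a,(0,120,80),(8,255,255),(215,200,245,222),.042),('pad',b,(0,120,80),(8,255,255),(240,165,270,190),.042),
 ('pad2',b,(172,120,80),(180,255,255),(240,165,270,190),.042),
 ('knob',b,(0,0,0),(180,255,45),(238,112,268,140),.063),('knob',a,(0,0,0),(180,255,45),(148,220,166,252),.063),
 ('lid',b,(0,0,0),(180,255,45),(228,248,260,275),.0575),('lidlane',a,(0,0,0),(180,255,45),(124,232,150,265),.0515)]:
    r=blob(f['pixels'],lo,hi,box)
    if r: print(n,np.round(r[0],1),r[1],np.round(onz(f,r[0],z),4))
E
```

```text
pad [228.2 211.7] [222 208  13   8  69] [0.5657 0.0991 0.042 ]
pad [254.1 175.4] [250 171   9   9  72] [0.5686 0.097  0.042 ]
knob [251.1 124.8] [245 118  14  16 132] [0.5915 0.3142 0.063 ]
knob [158.1 230.6] [153 225  10  13  87] [0.5888 0.291  0.063 ]
lid [243.4 262.8] [234 254  20  18 275] [ 0.5021 -0.1979  0.0575]
lidlane [137.  243.5] [127 237  23  17 221] [0.5904 0.3483 0.0515]
```

View pics/c1.png

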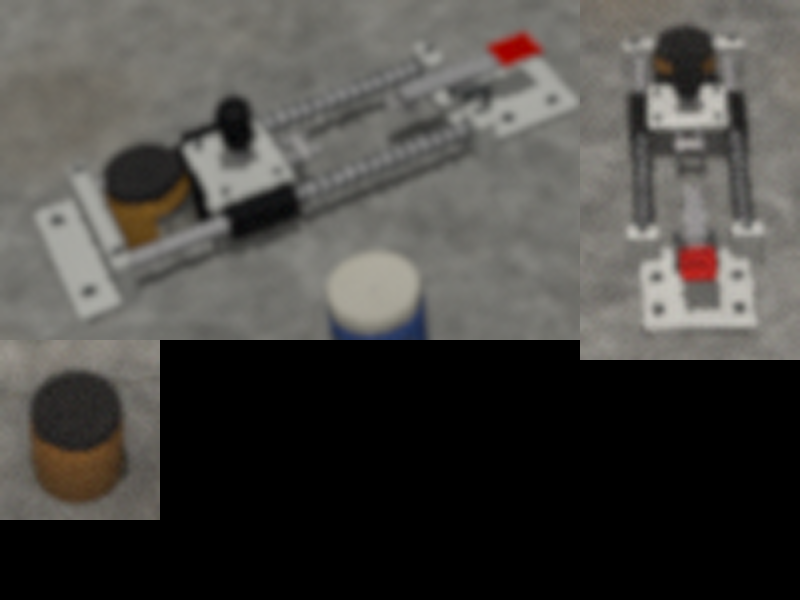

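The lane jar is amber. The paddle is at ~(0.567,0.098), the lane heading is about -5.6° from +y, and amber_2 is at ~(0.502,-0.198). Before moving I'll check the tall stacks near the arm's path.

```bash
python3 - <<'E'
from h import *
a=dict(np.load('scene0.npz'));b=dict(np.load('side0.npz'))
for n,f,uv,z in [('towerbaseR',b,(200,240),0),('towerbaseL',b,(150,240),0),('towerbase',a,(330,258),0),('towerbaseL',a,(302,250),0),('towerbaseR',a,(358,238),0),
 ('stackbase',a,(279,270),0),('w1 lid',b,(312,214),.07),('w2 lid',b,(308,246),.076),('blue2',b,(287,312),.068),('blue1',a,(193,272),.062),('edgeL',b,(130,270),0.006),('edgeR',b,(500,237),0.006)]:
    print(n,np.round(onz(f,uv,z),3))
# tower top rim: side (160,135) scene (335,150) triangulate
for u,v in [((158,138),(335,152)),((170,118),(280,185))]:
    c1,r1=ray(b,u);c2,r2=ray(a,v);A=np.c_[r1,-r2];s=np.linalg.lstsq(A,c2-c1,rcond=None)[0]
    print('top',c1+r1*s[0],c2+r2*s[1])
E
```

```text
towerbaseR [ 0.411 -0.073  0.   ]
towerbaseL [ 0.292 -0.055 -0.   ]
towerbase [ 0.305 -0.025  0.   ]
towerbaseL [0.368 0.01  0.   ]
towerbaseR [ 0.31  -0.136  0.   ]
stackbase [0.352 0.1   0.   ]
w1 lid [ 0.676 -0.093  0.07 ]
w2 lid [ 0.642 -0.189  0.076]
blue2 [ 0.567 -0.328  0.068]
blue1 [0.421 0.291 0.062]
edgeL [ 0.253 -0.142  0.006]
edgeR [ 1.136 -0.181  0.006]
top [ 0.35774667 -0.0404662   0.27982201] [ 0.35014725 -0.04400485  0.27625008]
top [0.37290494 0.09604663 0.24064369] [0.36908511 0.09425665 0.23833121]
```

```bash
python3 -m crank '[0.55,-0.42,0,0,1, 0.55,-0.42,0,0,1, 0.55,-0.42,0,0,1, 0.55,-0.42,0,0,1, 0.55,-0.42,0,0,1, 0.55,-0.42,0,0,1, 0.55,-0.42,0,0,1, 0.55,-0.42,0,0,1, 0.55,-0.42,0,0,1, 0.55,-0.42,0,0,1, 0.55,-0.42,0,0,1, 0.55,-0.42,0,0,1, 0.55,-0.42,0,0,1, 0.55,-0.42,0,0,1, 0.55,-0.42,0,0,1, 0.55,-0.42,0,0,1, 0,0,0,0.8,1, 0,0,0,0.8,1, 0,0,0,0.8,1, 0,0,0,0,1]'
cat > look.py <<'E'
import sys
from h import *
from rig import state,grab_frame
def look(name=None):
    s=state();f=grab_frame('wrist')
    H=np.array(f['hand_eye']);R=np.array(s['tool_rot']);p=np.array(s['eef_pos'])
    Rc=R@H[:3,:3];c=R@H[:3,3]+p
    f['rvec']=cv2.Rodrigues(Rc.T)[0];f['tvec']=-Rc.T@c
    if name: cv2.imwrite(f'pics/{name}.png',f['pixels'][:,:,::-1])
    return s,f
if __name__=='__main__':
    s,f=look(sys.argv[1]);np.savez(sys.argv[1]+'.npz',**f)
    print(s['t'],s['eef_pos'],np.round(s['tool_rot'],3).tolist(),np.round(s['q'],2),-cv2.Rodrigues(f['rvec'])[0].T@f['tvec'])
E
python3 look.py w1
```

```text
t: 2.1
eef_pos: [0.501, -0.2023, 0.239]
tool_rot: [[0.995, -0.1, -0.001], [-0.1, -0.995, 0.0], [-0.001, -0.0, -1.0]]
contact_force: [-0.5, 0.4, 0.1]
opening: 1.005
gripper_force: 0.0
2.1 [ 0.50096239 -0.20225824  0.23897115] [[0.995, -0.1, -0.001], [-0.1, -0.995, 0.0], [-0.001, -0.0, -1.0]] [ 0.83  0.33 -0.61  1.82  0.21  1.05 -1.52] [ 0.57946772 -0.21072652  0.3715117 ]
```

View pics/w1.png

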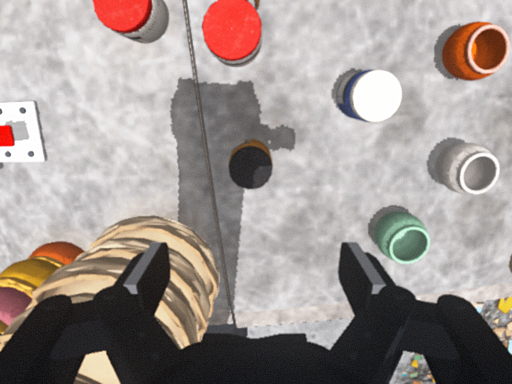

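Amber_2's black lid is at (251,163) in the wrist view, with its rim visible. The tower is at lower left and the white and blue jars are well clear. I'll locate the lid, then move over the lane.

```bash
cat > lid.py <<'E'
from h import *
def lid(f,box,z,vmax=60):
    x0,y0,x1,y1=box;h=cv2.cvtColor(f['pixels'][y0:y1,x0:x1],cv2.COLOR_RGB2HSV)
    m=cv2.inRange(h,(0,0,0),(180,255,vmax)); m&=~cv2.inRange(h,(3,110,0),(25,255,255))
    m=cv2.morphologyEx(m,cv2.MORPH_OPEN,np.ones((3,3)))
    c=max(cv2.findContours(m,0,2)[0],key=cv2.contourArea)
    (u,v),r=cv2.minEnclosingCircle(c);return (u+x0,v+y0),r,onz(f,(u+x0,v+y0),z)
E
python3 - <<'E'
from lid import *
f=dict(np.load('w1.npz'))
for vm in (50,60,75): print(lid(f,(225,135,275,195),.062,vm))
print(f['camera_matrix'][0])
# paddle
print(blob(f['pixels'],(0,150,80),(8,255,255),(0,115,30,155)))
E
```

```text
((249.79245376586914, 167.13207626342773), 20.84915542602539, array([ 0.50378488, -0.19831978,  0.062     ]))
((249.85551261901855, 167.31558990478516), 21.29074478149414, array([ 0.50357632, -0.19836642,  0.062     ]))
((249.86666679382324, 167.1333351135254), 21.44853973388672, array([ 0.50377564, -0.19839905,  0.062     ]))
[295.92325839   0.         254.04378307]
(array([  5.91372549, 135.83921569]), array([  0, 125,  14,  21, 255]))
```

```bash
python3 -m crank '[0,-0.9,0,0,1, 0,-0.9,0,0,1, 0,-0.9,0,0,1, 0,-0.9,0,0,1, 0,-0.9,0,0,1, 0,-0.9,0,0,1, 0,-0.9,0,0,1, 0,-0.9,0,0,1, 0.5,-0.8,0,0,1, 0.2,-0.8,0,0,1, 0,0,0,0,1]'; python3 look.py w2
```

```text
t: 3.25
eef_pos: [0.5792, 0.2392, 0.2393]
tool_rot: [[0.996, -0.089, -0.0], [-0.089, -0.996, 0.006], [-0.001, -0.006, -1.0]]
contact_force: [-1.3, 0.1, 0.0]
opening: 0.998
gripper_force: 0.0
3.25 [0.57922713 0.23922003 0.23927431] [[0.996, -0.089, -0.0], [-0.089, -0.996, 0.006], [-0.001, -0.006, -1.0]] [ 0.09  0.52 -0.72  1.61  0.36  1.15 -2.38] [0.6577461  0.23084636 0.37181229]
```

View pics/w2.png

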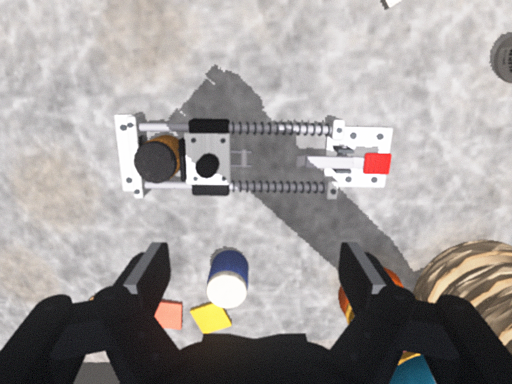

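This top view shows the knob top at (207,165), the paddle at (377,163) and the lane jar's lid at (155,161). Joint 7 is near its limit at this yaw, so I'll turn -90° and grip across the lane for everything.

```bash
python3 - <<'E'
from lid import *
f=dict(np.load('w2.npz'));im=f['pixels']
p=blob(im,(0,150,80),(8,255,255),(355,145,400,185))[0];P=onz(f,p,.042)
k=lid(f,(192,150,224,181),.08,50);j=lid(f,(133,138,180,186),.056,60)
print(p,P);print(k);print(j)
for n,v in(('knob',k[2]),('jar',j[2])):
    d=(v-P)[:2];print(n,np.hypot(*d),np.degrees(np.arctan2(d[0],d[1])))
# rods: black blocks upper and lower
for b in((185,112,235,138),(185,178,235,200)):
    q=blob(im,(0,0,0),(180,255,50),b);print(q,onz(f,q[0],.034))
E
python3 -m crank '[0,0,0,-1,1, 0,0,0,-1,1, 0,0,0,-1,1, 0,0,0,-1,1, 0,0,0,-1,1, 0,0,0,-1,1, 0,0,0,-1,1, 0,0,0,-1,1, 0,0,0,-1,1, 0,0,0,-1,1, 0,0,0,-1,1, 0,0,0,-0.25,1, 0,0,0,0,1]'; python3 -c "
from rig import state;import numpy as np
s=state();print(s['q'],s['tool_rot'])"
```

```text
[377.17299578 163.00843882] [0.56967295 0.09827873 0.042     ]
((206.9313726425171, 165.13725471496582), 11.552369117736816, array([0.59226844, 0.28654892, 0.08      ]))
((172.5, 155.5), 5.147915363311768, array([0.60096909, 0.3273847 , 0.056     ]))
knob 0.18962125040441655 6.843694469458365
jar 0.23123363330963348 7.778527128081281
(array([208.79215686, 125.19019608]), array([189, 119,  40,  14, 510])) [0.62774706 0.28705206 0.034     ]
(array([227. , 192.5]), array([227, 192,   1,   2,   2])) [0.54619951 0.2757013  0.034     ]
t: 4.6
eef_pos: [0.5797, 0.2298, 0.2389]
tool_rot: [[0.099, 0.995, -0.001], [0.995, -0.099, -0.001], [-0.001, -0.001, -1.0]]
contact_force: [-0.5, 0.4, -0.8]
opening: 1.003
gripper_force: 0.0
[ 0.29512771  0.64845712 -1.05683332  1.60720204  0.59020003  1.24034766
 -0.973503  ] [[ 9.91964801e-02  9.95067664e-01 -6.34414803e-04]
 [ 9.95067046e-01 -9.91971967e-02 -1.22048331e-03]
 [-1.27739564e-03 -5.10217616e-04 -9.99999054e-01]]
```

```bash
python3 -m crank '[0.58,0.06,0.3,0,1, 0.57,0.05,0.3,0,1, 0,0,0,0,1, 0,0,0,0,1]'; python3 look.py w3;python3 - <<'E'
from lid import *
f=dict(np.load('w3.npz'));im=f['pixels']
p=blob(im,(0,150,80),(8,255,255),(150,150,360,384));print(p, p and onz(f,p[0],.042))
E
```

```text
t: 5.0
eef_pos: [0.5903, 0.2882, 0.2088]
tool_rot: [[0.098, 0.995, -0.001], [0.995, -0.098, -0.001], [-0.001, -0.001, -1.0]]
contact_force: [-0.4, -1.1, 0.5]
opening: 0.999
gripper_force: 0.0
5.0 [0.5902891  0.28821616 0.20881913] [[0.098, 0.995, -0.001], [0.995, -0.098, -0.001], [-0.001, -0.001, -1.0]] [ 0.16  0.73 -1.01  1.55  0.64  1.23 -1.06] [0.59831982 0.36597916 0.34133387]
(array([251.0188172 , 316.46505376]), array([242, 306,  19,  21, 372])) [0.56849909 0.10111756 0.042     ]
```

View pics/w3.png

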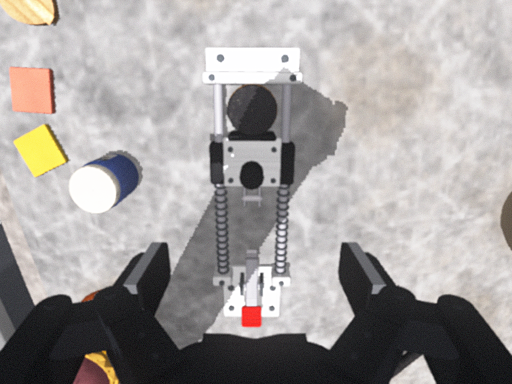

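The lane runs almost exactly along the image columns: the stop's middle is at column 252, the knob at (252,175) and the paddle at (251,316).

```bash
python3 - <<'E'
from lid import *
f=dict(np.load('w3.npz'));im=f['pixels']
k=lid(f,(235,160,270,193),.08,50);j=lid(f,(224,82,282,131),.056,60)
print('knob',k);print('lid',j)
P=onz(f,(251,316.5),.042);S=onz(f,((204+300)/2,77),.036);J=j[2]
B=(onz(f,(215.5,160),.034)+onz(f,(288,160),.034))/2
C=(onz(f,(220,281),.032)+onz(f,(285,281),.032))/2
for n,v in(('stop',S),('jar',J),('knob',k[2]),('blocks',B),('clamps',C),('pad',P)):
    d=(v-P)[:2];print(n,v,np.hypot(*d),np.degrees(np.arctan2(d[0],d[1])))
E
```

```text
knob ((251.5, 175.0), 13.238302230834961, array([0.5888568 , 0.29465408, 0.08      ]))
lid ((252.45419883728027, 110.08015251159668), 24.611562728881836, array([0.59515892, 0.35090807, 0.056     ]))
stop [0.59761246 0.38144718 0.036     ] 0.28189306251789126 5.933925763409442
jar [0.59515892 0.35090807 0.056     ] 0.25126495844234037 6.097373633062648
knob [0.5888568  0.29465408 0.08      ] 0.19466001594679316 6.011645939545517
blocks [0.58908593 0.29850751 0.034     ] 0.1985163328931102 5.9609367248223695
clamps [0.57483015 0.14667753 0.032     ] 0.04605426079147082 7.938076433182078
pad [0.56846993 0.10106457 0.042     ] 0.0 0.0
```

```bash
python3 -m crank '[0.05,0,0.6,0.04,1, 0,0,0.6,0,1, 0,0,0.6,0,0.6, 0,0,0.6,0,0.4, 0,0,0.3,0,0.2, 0,0,0.3,0,0, 0,0,0,0,0]'; python3 -m crank '[0,0,0,0,-1, 0,0,0,0,-1, 0,0,0,0,-1, 0,0,0,0,-1, 0,0,0,0,-1, 0,0,0,0,-1]' 60
```

```text
t: 5.75
eef_pos: [0.5907, 0.2897, 0.058]
tool_rot: [[0.106, 0.994, -0.002], [0.994, -0.106, -0.001], [-0.002, -0.001, -1.0]]
contact_force: [-0.2, 0.4, -0.6]
opening: 0.5
gripper_force: 0.0
t: 6.35
eef_pos: [0.5881, 0.2916, 0.0607]
tool_rot: [[0.103, 0.995, -0.004], [0.995, -0.103, -0.001], [-0.002, -0.004, -1.0]]
contact_force: [-8.6, -2.4, 4.8]
opening: 0.252
gripper_force: 59.1
```

```bash
python3 -m crank '[-0.2,-0.05,0,0,-1, -0.3,0,0,0,-1, -0.3,0,0,0,-1, -0.3,0,0,0,-1, -0.3,0,0,0,-1, -0.2,0,0,0,-1, -0.1,0,0,0,-1, 0,0,0,0,-1, 0,0,0,0,-1]'
```

```text
t: 7.25
eef_pos: [0.5795, 0.2115, 0.0608]
tool_rot: [[0.102, 0.995, 0.002], [0.995, -0.102, 0.007], [0.008, 0.001, -1.0]]
contact_force: [0.2, 9.2, -7.9]
opening: 0.248
gripper_force: 60.6
```

```bash
python3 -m crank '[-0.08,0,0,0,-1, -0.06,0,0,0,-1, 0,0,0,0,-1, 0,0,0,0,-1]'
```

```text
t: 7.65
eef_pos: [0.5787, 0.2039, 0.0608]
tool_rot: [[0.102, 0.995, 0.002], [0.995, -0.102, 0.006], [0.006, 0.001, -1.0]]
contact_force: [-0.5, 7.7, -6.0]
opening: 0.253
gripper_force: 60.8
```

```bash
python3 -m crank '[-0.06,0,0,0,-1, 0,0,0,0,-1]'; python3 -m crank '[0.06,0,0,0,-1, 0.08,0,0,0,-1, 0.06,0,0,0,-1, 0,0,0,0,-1]'
```

```text
t: 7.85
eef_pos: [0.5784, 0.201, 0.0608]
tool_rot: [[0.102, 0.995, 0.002], [0.995, -0.102, 0.006], [0.006, 0.001, -1.0]]
contact_force: [0.0, 8.6, -6.4]
opening: 0.252
gripper_force: 60.7
t: 8.25
eef_pos: [0.5791, 0.2072, 0.0606]
tool_rot: [[0.104, 0.995, -0.0], [0.995, -0.104, -0.001], [-0.001, -0.0, -1.0]]
contact_force: [-5.1, -0.1, 6.0]
opening: 0.252
gripper_force: 62.0
```

The forward force vanished partway through the return move, so the catch holds. I'll release, rise and check.

```bash
python3 -m crank '[0,0,0,0,0.3, 0,0,0,0,0.3, 0,0,0,0,0.3, 0,0,-0.4,0,0.3, 0,0,-0.8,0,1, 0,0,-0.9,0,1, 0,0,-0.9,0,1, 0,0,0,0,1]'; python3 look.py w4;python3 - <<'E'
from lid import *
f=dict(np.load('w4.npz'))
print(lid(f,(210,30,290,140),.056)); print(blob(f['pixels'],(0,150,80),(8,255,255),(150,200,360,384)))
E
```

```text
t: 9.05
eef_pos: [0.583, 0.2098, 0.2178]
tool_rot: [[0.104, 0.994, 0.011], [0.995, -0.104, 0.005], [0.006, 0.011, -1.0]]
contact_force: [-0.6, 0.0, 0.1]
opening: 1.001
gripper_force: 0.0
9.05 [0.58301776 0.20980778 0.21784101] [[0.104, 0.994, 0.011], [0.995, -0.104, 0.005], [0.006, 0.011, -1.0]] [ 0.33  0.66 -1.05  1.65  0.61  1.19 -0.96] [0.58985529 0.28675351 0.35089267]
((248.5, 138.0), 20.52447509765625, array([0.58340118, 0.24634535, 0.056     ]))
(array([249.41288783, 260.48926014]), array([240, 249,  20,  23, 419]))
```

View pics/w4.png

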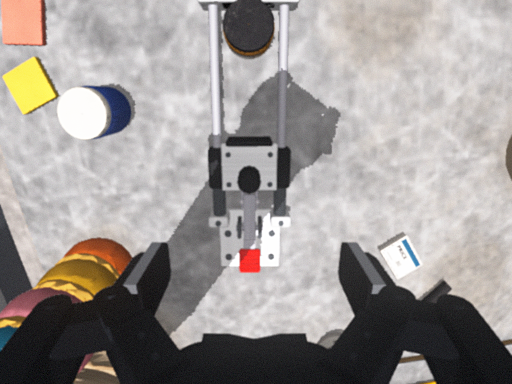

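The pusher is held: knob at (249,180), the gap is open, and the first jar is still at the stop at (248,25). Next I'll go to amber_2.

```bash
python3 -m crank '[-0.7,-0.06,0,0,1, -0.7,-0.06,0,0,1, -0.7,-0.06,0,0,1, -0.7,-0.06,0,0,1, -0.7,-0.06,0,0,1, -0.7,-0.06,0,0,1, -0.7,-0.06,0,0,1, -0.7,-0.06,0,0,1, -0.7,-0.06,0,0,1, -0.7,-0.06,0,0,1, -0.7,-0.06,0,0,1, -0.58,-0.06,0,0,1, 0,0,0,0,1, 0,0,0,0,1]'; python3 look.py w5; python3 - <<'E'
from lid import *
f=dict(np.load('w5.npz'))
for vm in(50,60):print(lid(f,(215,130,295,250),.062,vm))
E
```

```text
t: 10.5
eef_pos: [0.4999, -0.2017, 0.209]
tool_rot: [[0.107, 0.994, -0.001], [0.994, -0.107, 0.001], [0.001, -0.001, -1.0]]
contact_force: [0.3, 1.0, -0.4]
opening: 0.999
gripper_force: 0.0
10.5 [ 0.49990225 -0.20173848  0.20902487] [[0.107, 0.994, -0.001], [0.994, -0.107, 0.001], [0.001, -0.001, -1.0]] [ 1.19  0.56 -1.14  1.85  0.57  1.11 -0.26] [ 0.50856016 -0.12426771  0.34167139]
((254.5, 163.5), 20.796733856201172, array([ 0.50200012, -0.18885531,  0.062     ]))
((255.26565170288086, 170.69204711914062), 23.213584899902344, array([ 0.50198891, -0.19607196,  0.062     ]))
```

```bash
python3 -m crank '[0.1,0.05,0.7,0,1, 0,0,0.7,0,1, 0,0,0.7,0,1, 0,0,0.6,0,1, 0,0,0.4,0,1, 0,0,0.18,0,1, 0,0,0,0,1]'; python3 -m crank '[0,0,0,0,0.5, 0,0,0,0,0.4, 0,0,0,0,-1, 0,0,0,0,-1, 0,0,0,0,-1, 0,0,0,0,-1, 0,0,0,0,-1]' 40
```

```text
t: 11.25
eef_pos: [0.5033, -0.1948, 0.0446]
tool_rot: [[0.102, 0.995, -0.001], [0.995, -0.102, 0.001], [0.001, -0.002, -1.0]]
contact_force: [-0.2, -0.7, 0.3]
opening: 1.001
gripper_force: 0.0
t: 11.95
eef_pos: [0.5042, -0.1967, 0.0468]
tool_rot: [[0.105, 0.994, 0.001], [0.994, -0.105, -0.001], [-0.001, 0.002, -1.0]]
contact_force: [-1.4, 1.0, 7.5]
opening: 0.56
gripper_force: 40.3
```

```bash
python3 -m crank '[0,0,-0.3,0,-1, 0,0,-0.6,0,-1, 0,0,-0.8,0,-1, 0,0,-0.8,0,-1, 0,0,-0.6,0,-1, 0,0,0,0,-1, 0,0,0,0,-1]'; python3 -m crank '[0.4,0.04,0,0,-1, 0.68,0.05,0,0,-1, 0.68,0.05,0,0,-1, 0.68,0.05,0,0,-1, 0.68,0.05,0,0,-1, 0.68,0.05,0,0,-1, 0.68,0.05,0,0,-1, 0.68,0.05,0,0,-1, 0.68,0.05,0,0,-1, 0.68,0.05,0,0,-1, 0.68,0.05,0,0,-1, 0.68,0.05,0,0,-1, 0.68,0.05,0,0,-1, 0.68,0.04,0,0,-1, 0.54,0,0,0,-1, 0,0,0,0,-1, 0,0,0,0,-1]'; python3 look.py w6
```

```text
t: 12.65
eef_pos: [0.5036, -0.197, 0.2014]
tool_rot: [[0.105, 0.994, 0.001], [0.994, -0.105, -0.002], [-0.002, 0.001, -1.0]]
contact_force: [-0.1, -0.1, -1.7]
opening: 0.567
gripper_force: 42.0
t: 14.35
eef_pos: [0.5872, 0.2865, 0.1986]
tool_rot: [[0.102, 0.995, -0.003], [0.995, -0.102, -0.001], [-0.002, -0.003, -1.0]]
contact_force: [0.6, -0.1, -1.2]
opening: 0.566
gripper_force: 41.9
14.35 [0.58723228 0.28648394 0.198565  ] [[0.102, 0.995, -0.003], [0.995, -0.102, -0.001], [-0.002, -0.003, -1.0]] [ 0.16  0.73 -1.    1.56  0.64  1.21 -1.07] [0.59583258 0.3642693  0.33103226]
```

View pics/w6.png

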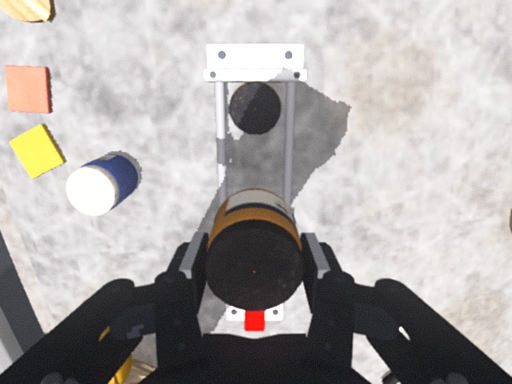

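The jar is held upright and centred at column ~254.5, against a lane middle of ~255.5, so I'll nudge it +1 mm. The gap is clear, so I'll lower it.

```bash
python3 -m crank '[0,0.03,0.4,0,-1, 0,0,0.6,0,-1, 0,0,0.6,0,-1, 0,0,0.5,0,-1, 0,0,0.4,0,-1, 0,0,0.3,0,-1, 0,0,0.2,0,-1, 0,0,0,0,-1, 0,0,0,0,-1]'
```

```text
t: 15.3
eef_pos: [0.5905, 0.2865, 0.051]
tool_rot: [[0.105, 0.995, 0.001], [0.995, -0.105, 0.001], [0.001, 0.001, -1.0]]
contact_force: [0.0, 0.2, -1.2]
opening: 0.563
gripper_force: 41.9
```

```bash
python3 -m crank '[0,-0.03,0.08,0,-1, 0,0,0.06,0,-1, 0,0,0.04,0,-1, 0,0,0.02,0,-1, 0,0,0,0,-1, 0,0,0,0,-1]'
```

```text
t: 15.9
eef_pos: [0.5886, 0.2863, 0.0409]
tool_rot: [[0.105, 0.995, 0.0], [0.995, -0.105, -0.0], [-0.0, 0.0, -1.0]]
contact_force: [-1.9, -1.2, 5.3]
opening: 0.563
gripper_force: 42.4
```

Touched down, with the force shifting from -1.2 to 5.3 N. I'll release and rise.

```bash
python3 -m crank '[0,0,0,0,0.3, 0,0,0,0,0.5, 0,0,0,0,0.7, 0,0,0,0,0.7, 0,0,-0.2,0,0.8, 0,0,-0.6,0,1, 0,0,-0.8,0,1, 0,0,-0.8,0,1, 0,0,-0.7,0,1, 0,0,0,0,1, 0,0,0,0,1]'; python3 look.py w7
```

```text
t: 17.0
eef_pos: [0.5891, 0.2866, 0.197]
tool_rot: [[0.105, 0.995, 0.003], [0.995, -0.105, 0.001], [0.001, 0.002, -1.0]]
contact_force: [-0.1, -0.4, -0.6]
opening: 0.999
gripper_force: 0.0
17.0 [0.58906284 0.28659282 0.19701114] [[0.105, 0.995, 0.003], [0.995, -0.105, 0.001], [0.001, 0.002, -1.0]] [ 0.16  0.73 -1.    1.57  0.65  1.2  -1.07] [0.59712783 0.36408328 0.32968224]
```

View pics/w7.png

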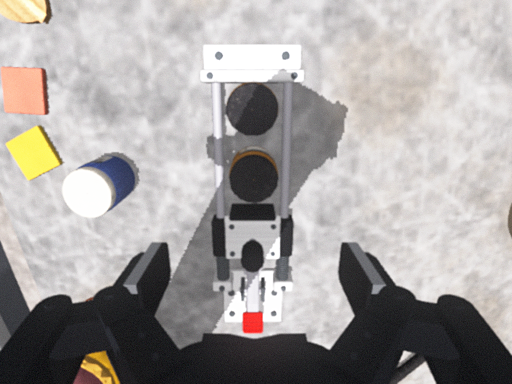

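Both jars stand upright in the lane, at (252,108) and (253,175), and the pusher is still held. Next is the paddle at (253,322), with the fingers shut.

```bash
python3 -m crank '[-0.6,0,0,0,0.5, -0.6,0,0,0,0, -0.6,0,0,0,-1, -0.6,0,0,0,-1, -0.6,0,0,0,-1, -0.5,0,0,0,-1, -0.26,0,0.4,0,-1, 0,0,0.6,0,-1, 0,0,0.6,0,-1, 0,0,0.6,0,-1, 0,0,0.4,0,-1, 0,0,0.2,0,-1, 0,0,0,0,-1, 0,0,0,0,-1]'
```

```text
t: 18.45
eef_pos: [0.5694, 0.0999, 0.056]
tool_rot: [[0.104, 0.995, 0.001], [0.995, -0.104, 0.001], [0.001, 0.001, -1.0]]
contact_force: [1.4, 0.7, 0.5]
opening: 0.005
gripper_force: 0.0
```

```bash
python3 -m crank '[0,0,0.1,0,-1, 0,0,0.08,0,-1, 0,0,0.08,0,-1, 0,0,0.06,0,-1, 0,0,0,0,-1, 0,0,0,0,-1, 0,0,0,0,-1]';python3 -m crank '[0,0,0.02,0,-1, 0,0,0,0,-1, 0,0,0,0,-1, 0,0,0,0,-1]'
```

```text
t: 19.15
eef_pos: [0.5699, 0.0959, 0.0402]
tool_rot: [[0.107, 0.994, 0.001], [0.994, -0.107, -0.005], [-0.005, 0.002, -1.0]]
contact_force: [-0.7, -6.8, 6.5]
opening: -0.0
gripper_force: 3.8
t: 19.55
eef_pos: [0.5699, 0.0956, 0.0393]
tool_rot: [[0.107, 0.994, 0.001], [0.994, -0.107, -0.006], [-0.005, 0.002, -1.0]]
contact_force: [-1.9, -6.8, 6.9]
opening: -0.001
gripper_force: 4.4
```

```bash
cat > kn.py <<'E'
from lid import *
from rig import grab_frame
f=grab_frame('scene')
for b in ((140,215,205,262),):
    h=cv2.cvtColor(f['pixels'][b[1]:b[3],b[0]:b[2]],cv2.COLOR_RGB2HSV);m=cv2.inRange(h,(0,0,0),(180,255,45))
    n,l,s,c=cv2.connectedComponentsWithStats(m)
    for i in range(1,n):
        if s[i,4]>25: uv=c[i]+[b[0],b[1]];print(np.round(uv,1),s[i],onz(f,uv,.063))
E
python3 kn.py
```

```text
[176.9 223.4] [32  3  9 13 79] [0.58441551 0.24116038 0.063     ]
[156.7 236.5] [  7  15  24  17 205] [0.57175325 0.30330584 0.063     ]
[141.5 242.7] [ 0 23  5 11 38] [0.57402976 0.34190195 0.063     ]
[184.4 245.3] [ 36  24  18  13 143] [0.50419628 0.26511841 0.063     ]
```

The knob has moved forward to y≈0.241, so the pusher has closed. I'll lift off the paddle and check.

```bash
python3 -m crank '[0,0,-0.2,0,-1, 0,0,-0.5,0,-1, 0,0,-0.8,0,-1, 0,0,-0.8,0,-1, 0,0,-0.8,0,-1, 0.6,0,0,0,-1, 0.6,0,0,0,-1, 0.6,0,0,0,-1, 0.6,0,0,0,-1, 0,0,0,0,-1, 0,0,0,0,-1]'; python3 kn.py; python3 look.py w8; python3 - <<'E'
from lid import *
from rig import grab_frame
w=dict(np.load('w8.npz'))['pixels'];s=grab_frame('side')['pixels'][100:340,100:360]
o=np.zeros((384,800,3),np.uint8);o[:,:512]=w;o[:266,512:]=cv2.resize(s,(288,266))
cv2.imwrite('pics/c2.png',o[:,:,::-1])
E
```

```text
t: 20.7
eef_pos: [0.581, 0.2201, 0.194]
tool_rot: [[0.102, 0.995, 0.001], [0.995, -0.102, 0.001], [0.001, 0.001, -1.0]]
contact_force: [0.5, -0.4, -0.1]
opening: -0.001
gripper_force: 0.0
[163. 232.] [  6   3  36  29 351] [0.57676982 0.28383913 0.063     ]
[141.5 242.6] [ 0 23  5 11 39] [0.57419449 0.34172748 0.063     ]
[184.5 245.1] [ 36  24  18  13 150] [0.5047524  0.26444238 0.063     ]
20.75 [0.58132541 0.21859453 0.19361848] [[0.104, 0.995, 0.0], [0.995, -0.104, -0.0], [-0.0, 0.0, -1.0]] [ 0.3   0.69 -1.02  1.66  0.63  1.16 -0.99] [0.5896334  0.29622729 0.32619254]
```

View pics/c2.png

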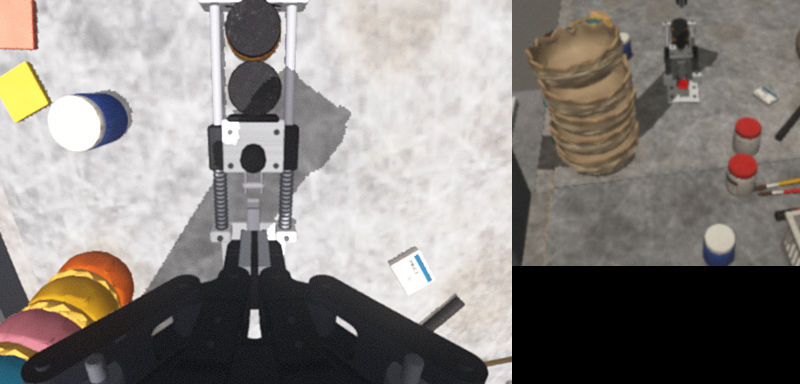

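The pusher has closed up on two upright jars (lids at (253,27) and (254,88)), and the other jars are in place. One numerical check of the spacing follows.

```bash
python3 - <<'E'
from lid import *
f=dict(np.load('w8.npz'));h=cv2.cvtColor(f['pixels'],cv2.COLOR_RGB2HSV)
a=lid(f,(224,0,284,60),.056);b=lid(f,(224,61,284,113),.056);k=lid(f,(236,138,270,175),.08,40)
print(a,b,k);print(np.hypot(*(a[2]-b[2])[:2]))
y=np.array([.1045,.9945]);O=np.array([.5845,.2495])
for v in(a,b,k):print((v[2][:2]-O)@y)
E
```

```text
Traceback (most recent call last):
  File "lid.py", line 6, in lid
    c=max(cv2.findContours(m,0,2)[0],key=cv2.contourArea)
ValueError: max() iterable argument is empty
```

```bash
python3 - <<'E'
from lid import *
f=dict(np.load('w8.npz'));g=f['pixels'].max(2)
print('col254',g[0:125,254].tolist())
y=np.array([.1045,.9945]);O=np.array([.5845,.2495])
for vm in(75,90,105):
    for bx,z in(((224,0,284,60),.056),((224,60,284,114),.056),((236,138,270,175),.08)):
        try:
            r=lid(f,bx,z,vm);print(vm,np.round(r[0],1),round(r[1],1),r[2],(r[2][:2]-O)@y)
        except Exception as e: print(e)
E
```

```text
col254 [74, 68, 78, 70, 66, 69, 66, 68, 65, 65, 72, 85, 83, 84, 70, 66, 66, 68, 72, 72, 67, 71, 73, 73, 74, 64, 80, 74, 73, 68, 69, 70, 74, 69, 68, 65, 72, 64, 68, 76, 74, 74, 75, 65, 67, 69, 76, 69, 78, 64, 67, 65, 72, 73, 73, 59, 33, 72, 124, 128, 95, 79, 83, 81, 75, 77, 77, 81, 81, 78, 77, 74, 81, 82, 81, 78, 72, 78, 75, 80, 74, 69, 69, 73, 81, 76, 68, 80, 91, 85, 73, 79, 74, 66, 59, 50, 44, 48, 46, 47, 45, 51, 51, 53, 46, 52, 45, 51, 51, 46, 52, 48, 48, 51, 52, 44, 46, 45, 46, 44, 41, 69, 158, 215, 220]
75 [255.5  27.5] 29.9 [0.5964965  0.34931028 0.056     ] 0.1005149619487128
75 [260.3  94.7] 25.1 [0.5951024  0.29455323 0.056     ] 0.045913384042547974
75 [253.  158.4] 14.0 [0.58342464 0.24365423 0.08      ] -0.005925992803573021
90 [256.4  26.1] 31.6 [0.59735284 0.35034632 0.056     ] 0.10163478404189213
90 [254.   87.6] 28.1 [0.59025915 0.30110944 0.056     ] 0.05192742243321044
90 [252.7 158.1] 14.3 [0.58319653 0.24387451 0.08      ] -0.005730766942574147
105 [253.8  23.4] 33.4 [0.59545449 0.35266155 0.056     ] 0.10373890211199813
105 [254.   87.3] 28.8 [0.59028295 0.30133977 0.056     ] 0.05215896879269834
105 [252.9 158.5] 14.8 [0.58340491 0.2435628  0.08      ] -0.006018978309677113
```

The spacing is ~50 mm and the knob is at local y ≈ -6 mm, so pusher travel is ≈0.095 m, the nominal value. I'll hand in.

```bash
python3 -c "
from rig import finish_job;print(finish_job())"
```

```text
the job is handed in; nothing more can be done
None
```

I loaded amber_2 behind the amber jar in the lane and released the pusher; my last check put the jars ~50 mm apart with pusher travel ≈0.095 m, and the job was handed in at about 21 s of the 67 s (no verdict was shown).

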